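# Turn the art caddy so the brushes face the child's drawing board

## Robot

A 7-joint arm with a two-finger parallel gripper is mounted at the origin on the work surface. World frame = base frame: x ahead of the robot, y to its left, z up, the work surface at z = 0. Lengths are in m, angles in degrees, forces in N, time in s.
With the tool pointing down it reaches from about 0.35 to 0.775 m from the base axis. Payload 3.1 kg.
Tool frame: the origin (TCP) lies on the centre line of the jaws, within the pads' length; the fingertips stand 17 mm ahead of it and the grasp point (between the pads) lies 2 mm behind it (robot.tip_reach is the distance from the TCP to the fingertips, in m); z points along the fingers, y is the line along which they close (so a half turn about z gives the same grasp; the last joint's range is limited). The gripper opens to 85 mm and grips with 20 to 120 N. Pads are 22 mm wide; open, the fingers measure 114 mm over their backs; the gripper's body (76 mm by 85 mm) begins 54 mm behind the grasp point. The pads swing forward as they close: fully open they stand 13 mm farther back than shut.
Start: joints at [-66.217, 17.813, 0.802, 86.603, -0.252, 75.585, -1.558], TCP at [0.243, 0.494, 0.248] pointing down, gripper open.
Joint ranges: [-154.91, 154.91], [-16.99, 109.72], [-72.82, 74.43], [7.12, 147.25], [-82.49, 262.49], [11.32, 116.49], [-174.64, 174.64]. Speed limits (degrees/s): [159.86, 159.86, 180, 180, 180, 180, 180].

## Interface

Orientations are given as [roll, pitch, yaw] about the fixed x, y, z axes, in that order (R = Rz(yaw) Ry(pitch) Rx(roll)).
In Python, from station import robot, fingers, vision, workorder, recognise gives the robot as it stands. Calls block until the motion is done:
- robot.move_to(position, orientation): joint-space move of the TCP to a pose.
- robot.line_to(position, orientation=None, velocity=0.15, f_stop=None): straight line of the TCP; orientation=None keeps the orientation; velocity is the mean speed in m/s. With f_stop (N) it stops when the force on the tool has changed by that much, and returns True; else False.
- robot.move_j(angles): joint-space move.
- fingers.gripper_to(opening, force=None): opening from 0.0 (shut) to 1.0 (fully open); force is the grip in N (None keeps the last); returns when the fingers have stopped.
- robot.pause(seconds).
- robot.inverse_kinematics(position, orientation): joint angles nearest the present ones, or None.
- vision.grab_frame(name): name is "scene" or "top" or "wrist"; returns the picture (384x512x3 uint8, red, green, blue); there is no depth.
- vision.calibration(name): a dict with "mtx" (3x3 intrinsics, pixels), "extrinsics" (4x4, takes a point from world to camera coordinates); the wrist camera has in their place "T_tool_cam" (4x4, takes a point from camera to tool coordinates, whose origin is the TCP and whose axes are the flange's). Camera axes: x right, y up, looking along -z (the intrinsics and any distortion apply to the point x, -y, -z); pixel columns grow to the right and rows downward; lengths in m; the calibration is good to about 2 mm. The wrist camera is an equidistant fisheye: a pixel r from the principal point sees the ray r / f radians off the axis. A picture is of the moment at which its call begins: read the wrist's pose just before it. calibration takes no time and is no camera call.
A pose or a line that the arm cannot do raises robot.PlanningError and nothing moves.
- workorder.close_job(): hands the job in; it is judged then, once.
Trained networks look in the newest picture that a camera, given by its name, has taken for a name from the list of things; names that differ only in an ending like _2 or _b are one class to them, and where a whole thing is asked for, a point or a joint stands for the part that bears it (a point fixed in the world has none). Each returns a list of dicts, best first, with "p" (0 to 1); they miss things now and then, are a little off and sometimes report something else, mostly with a low value. They report only what shows in the picture. A call takes as long as a camera call.
- recognise(label, camera): "rect" ([centre column, centre row, width, height] in pixels, round what is visible of it).
Readings, each from a call of its own:
- robot.current_time_s(): time.
- robot.current_joint_positions(): joint angles.
- robot.current_dq(): joint speeds.
- robot.current_joint_torque(): joint torques, N m.
- robot.current_tool_pos(): TCP position.
- robot.current_eef_rot(): TCP orientation.
- robot.current_contact_force(): force on the tool from outside, world axes, zero at the start.
- robot.current_torque(): the same for the moment, N m.
- robot.current_finger_gap(): opening from 0.0 (shut) to 1.0 (fully open).
- robot.current_gripper_force(): force on a finger pad.
Only numpy, scipy, OpenCV 4.12 (cv2) and the standard library are available. Lean on these libraries where they do the work, as an engineer would, in place of code of your own. Each camera call takes 0.05 s, during which the arm holds its last target. There are 200 camera calls.

## Task

Take the revolving art caddy by the handle on top and turn it gently until the pot of paintbrushes directly faces the middle of the child's drawing board, so that the child can reach a brush. Hold the caddy still there: finish with the fingers still gripping the handle firmly, do not let go. Leave the water jar and the two loose paint sticks on the table undisturbed.

Things in the scene. Friction and masses are not known exactly. Their poses are not given: they have to be found in the camera images.
- base: Fixed round foot of the revolving art caddy, black rubber, 210 mm across, mostly hidden under the turntable; it never moves. Origin on the table at the caddy's turning axis, z up. Its -x axis points from the turning axis to the drawing board, through the middle of the board's near edge and (within 10 mm) its centre.
- carousel (a joint): Angle of the turntable on its foot in rad, growing anticlockwise seen from above; 0 (or whole turns) when the brush pot points at the middle of the drawing board. It turns endlessly both ways with about 0.05 N m of bearing friction, so it stays where it is left after a slow turn. With all it carries it weighs 1 to 2.2 kg.
- turntable (a point): Centre of the turntable's top face, 30 mm above the table: a wooden disc 296 mm across with six alike metal pots (68 mm across, 100 mm tall, rims 130 mm above the table), evenly spaced 100 mm from the axis, packed in turn with paintbrushes, paint sticks, pencils, paint sticks, scissors and glue sticks; the contents are wedged in and turn with it.
- brush_pot (a point): Middle of the mouth of the pot of paintbrushes, 130 mm above the table and 100 mm from the turning axis. The brushes stand bristles up and are the tallest things in the pots, reaching about 220 mm above the table; the other pots' contents stay below 190 mm.
- handle (a point): Wooden T-handle bar on the caddy's central post, turning with it: 100 mm long (its y axis), 16 mm thick (x), 24 mm high. This point is the bar's middle, on the turning axis, 232 mm above the table (top face 244 mm). Its -x axis always points to the brush pot. The steel post under it is 12 mm across. Take it from above with the fingers closing across the 16 mm.
- board: Child's drawing board: plywood with a white sheet and a begun picture of dots, 240 mm by 320 mm, 4 mm thick, lying flat and fixed on the table beside the caddy, one long edge towards it. Origin under the middle of that near long edge, 170 to 195 mm from the caddy's axis; the board reaches 240 mm on from there, away from the caddy (its -x).
- water_jar: Glass water jar, open at the top, 74 mm across, 85 mm tall, standing loose on the table near the caddy. Origin at the centre of its underside. To be left alone.
- blue_stick: Dark blue paint stick with its cap on, a cylinder 30 mm across and 125 mm tall, standing loose on the table near the caddy. Origin at the centre of its underside. To be left alone.
- red_stick: Red paint stick with its cap on, a cylinder 30 mm across and 125 mm tall, standing loose on the table near the caddy. Origin at the centre of its underside. To be left alone.

How it is judged (in metres and radians):
At the end, for the whole second after the job is handed in: Brush pot facing the middle of the drawing board (within 14 mm sideways at the pot, about 8 degrees), turntable still (under 0.05 rad/s), fingers round the handle bar (not just resting on top) with more than 5 N; jar and loose sticks standing within 20 mm of their starts (x of brush_pot in the frame of base below -0.05 m and y of brush_pot in the frame of base between -0.014 and 0.014 m and velocity of joint carousel between -0.05 and 0.05 rad/s and contact force between the fingers and carousel above 5 N and distance between the grasp point and handle below 0.06 m and z of the grasp point in the frame of handle below 0.024 m and distance of each of water_jar, blue_stick, red_stick from where it was at the start of the episode below 0.02 m and angle between each of water_jar, blue_stick, red_stick's own z axis and vertical below 0.2 rad); the arm keeps its last pose, push and grip.
It fails at once if the caddy is flung round, whirling out of the fingers' hold (6 rad/s, about a turn a second) ((velocity of joint carousel above 6 rad/s or velocity of joint carousel below -6 rad/s) and contact force between the fingers and carousel below 1 N).
It fails at once if the water jar or a loose paint stick is pushed or knocked over (distance of any of water_jar, blue_stick, red_stick from where it was at the start of the episode above 0.03 m or angle between any of water_jar, blue_stick, red_stick's own z axis and vertical above 0.4 rad).
It also fails if it takes over 53 s, if anything falls off the work surface, if the arm or the gripper's body presses on something with over 40 N, if the wrist force passes 120 N, or if a joint passes its speed limit or range.

## Working session

There is one attempt and no reset: what is moved stays moved. The work goes in short steps, each a Python script; the robot and the scene stay as the last script left them, time stands still between calls to the robot, and variables do not carry over. Pictures are saved under pics/ and viewed, at most 10 in all, crops included, and the job is handed in when it is done.

```bash
mkdir -p pics
cat > h.py <<'E'
import numpy as np, cv2
from station import robot, fingers, vision, workorder, recognise
def ray(cam,u,v):
    c=vision.calibration(cam);K=np.array(c['mtx']);E=np.array(c['extrinsics'])
    d=np.linalg.inv(K)@[u,v,1];d=np.array([d[0],-d[1],-d[2]])
    return -E[:3,:3].T@E[:3,3],E[:3,:3].T@d
def at_z(cam,u,v,z):
    o,d=ray(cam,u,v);return o+d*(z-o[2])/d[2]
def proj(cam,p):
    c=vision.calibration(cam);K=np.array(c['mtx']);E=np.array(c['extrinsics'])
    q=E[:3,:3]@p+E[:3,3];q=K@[q[0],-q[1],-q[2]];return q[:2]/q[2]
def save(cam,name):
    im=vision.grab_frame(cam);cv2.imwrite('pics/'+name,im[:,:,::-1]);return im
E
python3 - <<'E'
from h import *
for c in("top","scene"):
    im=save(c,c+'1.png'); cal=vision.calibration(c); print(c,cal.keys(),ray(c,256,192))
    for n in("base","turntable","brush_pot","handle","board","water_jar","blue_stick","red_stick"):
        print(n,[(np.round(r['rect'],1).tolist(),round(r['p'],2)) for r in recognise(n,c)[:3]])
a=cv2.imread('pics/top1.png')
cv2.imwrite('pics/top1b.png',cv2.resize(a,(800,600)))
E
```

```text
top dict_keys(['mtx', 'extrinsics']) (array([0.435707  , 0.05268448, 1.32892467]), array([ 0.13107914, -0.02022121, -0.99148457]))
base [([251.8, 230.9, 80.0, 85.7], 0.66)]
turntable [([252.2, 229.0, 87.9, 86.4], 0.83)]
brush_pot [([253.8, 231.9, 86.3, 87.5], 0.93)]
handle [([251.6, 230.3, 86.8, 91.2], 0.72)]
board [([240.4, 144.3, 94.9, 78.0], 0.88)]
water_jar [([320.2, 206.4, 25.0, 22.1], 0.7)]
blue_stick []
red_stick [([176.6, 200.4, 19.9, 13.3], 0.62)]
scene dict_keys(['mtx', 'extrinsics']) (array([1.58851113, 0.08343873, 0.88278835]), array([-0.79593017, -0.01782371, -0.60520501]))
base [([251.6, 179.9, 88.3, 99.9], 0.69)]
turntable [([250.5, 178.1, 91.4, 101.7], 0.67)]
brush_pot [([249.2, 178.9, 93.9, 97.7], 0.95), ([323.4, 192.2, 13.1, 41.3], 0.54)]
handle [([249.7, 180.2, 92.9, 99.5], 0.93)]
board [([266.8, 275.1, 135.0, 80.0], 0.61)]
water_jar [([173.5, 206.1, 25.8, 37.1], 0.96)]
blue_stick [([323.8, 193.6, 14.8, 39.0], 0.77)]
red_stick [([328.4, 203.1, 7.3, 40.1], 0.85)]
```

View pics/top1b.png

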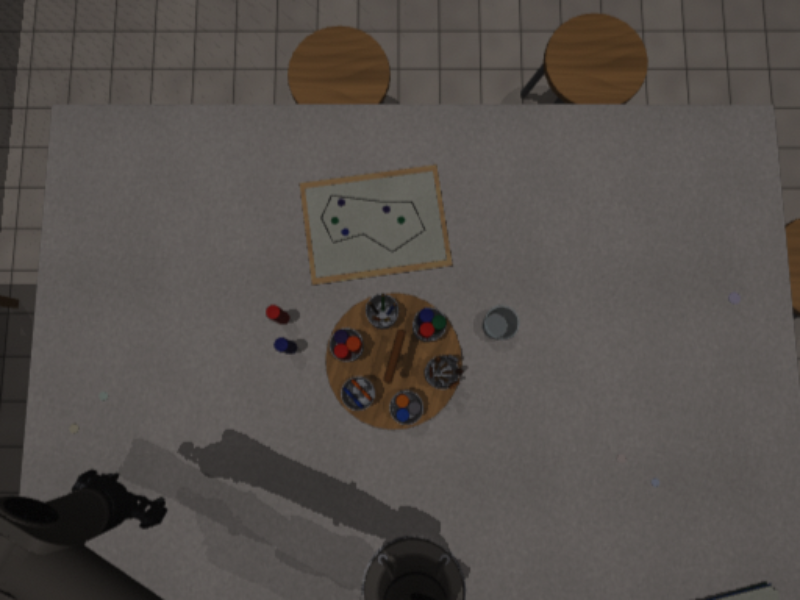

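View pics/scene1.png

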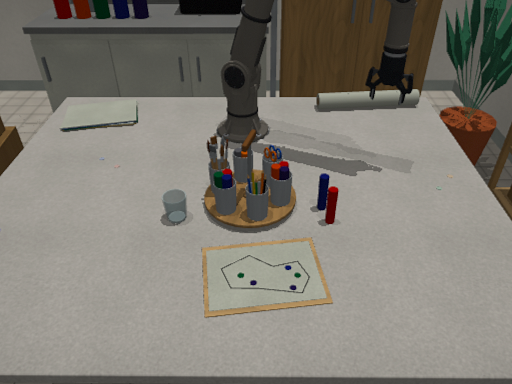

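The top view shows brushes at about (444,372), with the paint sticks, the pencils at (382,310), and so on anticlockwise. The disc centre is about (395,361), the board corners are (302,185), (436,166), (451,265), (314,283), and the bar runs from (402,333) to (389,382). All of these are in 800x600 pixels. The scene picture agrees: the tall brushes are at the left rear.

Run:
```python
from h import *
s=512/800
C=[at_z('top',u*s,v*s,.004)[:2] for u,v in [(302,185),(436,166),(451,265),(314,283)]]
near=(C[2]+C[3])/2; far=(C[0]+C[1])/2
print('corners',np.round(C,3).tolist(),'near',near,'far',far)
# disc by colour
im=cv2.imread('pics/top1.png')
hsv=cv2.cvtColor(im,cv2.COLOR_BGR2HSV)
m=cv2.inRange(hsv,(5,70,30),(25,255,255)); m[:180]=0;m[285:]=0;m[:,:200]=0;m[:,305:]=0
pts=cv2.findNonZero(m)
h=cv2.convexHull(pts)[:,0].astype(float)
W=np.array([at_z('top',u,v,.03)[:2] for u,v in h])
from scipy.optimize import least_squares
r=least_squares(lambda p:np.hypot(W[:,0]-p[0],W[:,1]-p[1])-p[2],[.5,0,.148],loss='soft_l1',f_scale=.003).x
print('disc',r)
print('brush',at_z('top',444*s,372*s,.14)[:2]-r[:2], 'bar',at_z('top',402*s,333*s,.244)[:2],at_z('top',389*s,382*s,.244)[:2])
print('centre->near',near-r[:2],'->far',far-r[:2])
for n,u,v,z in(('jar',500,323,.04),('red',273,312,.125),('blue',281,344,.125)):print(n,at_z('top',u*s,v*s,z))
c=im[180:280,200:305]; cv2.imwrite('pics/crop1.png',cv2.convertScaleAbs(cv2.resize(c,None,fx=6,fy=6,interpolation=3),alpha=1.8))
```

```text
corners [[0.877, 0.25], [0.923, -0.058], [0.691, -0.089], [0.649, 0.219]] near [0.66979579 0.0646956 ] far [0.89970403 0.09639418]
disc [0.47894138 0.0421945  0.14743933]
brush [-0.02912735 -0.10036632] bar [0.51869524 0.02699112] [0.43053566 0.05047455]
centre->near [0.19085442 0.02250111] ->far [0.42076265 0.05419968]
jar [ 0.55634614 -0.18962177  0.04      ]
red [0.56989816 0.28553014 0.125     ]
blue [0.50516713 0.26762381 0.125     ]
```

View pics/crop1.png

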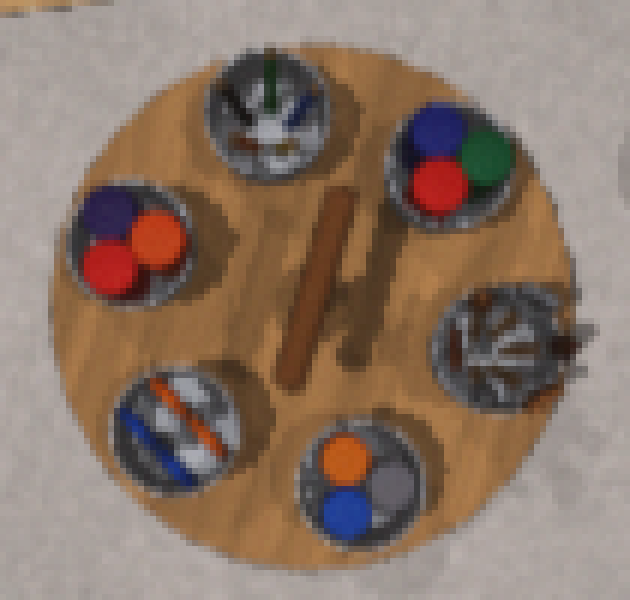

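Run:
```python
from h import *
from scipy.optimize import least_squares
px=np.array([(503,348),(452,165),(268,117),(130,243),(176,430),(363,485)])/6+[200,180]
W=np.array([at_z('top',u,v,.13)[:2] for u,v in px])
f=lambda p:(np.array([[p[0]+.1*np.cos(p[2]+k*np.pi/3),p[1]+.1*np.sin(p[2]+k*np.pi/3)] for k in range(6)])-W).ravel()
r=least_squares(f,[.48,.04,-1.8]);p=r.x
print('centre',p[:2],'brush bearing',np.degrees(p[2]),'res mm',np.abs(r.fun).max()*1e3)
a,b=[at_z('top',*(np.array(q)/6+[200,180]),.244)[:2] for q in((340,190),(291,388))]
print('bar mid',(a+b)/2,'len',np.linalg.norm(a-b),'bearing',np.degrees(np.arctan2(*(a-b)[::-1]))-90)
c=p[:2]; near=np.array([.6698,.0647])
goal=np.degrees(np.arctan2(*(near-c)[::-1])); print('goal',goal,'rot',goal-np.degrees(p[2]))
print(robot.current_eef_rot(),robot.current_tool_pos())
y0=np.degrees(p[2])+90
for base in(y0,y0-180,y0+180):
    print(base,[None if (q:=robot.inverse_kinematics([*c,.230],[180,0,base+d]))is None else np.round(q).tolist() for d in(0,30,60,90,goal-np.degrees(p[2]))])
```

```text
centre [0.47629199 0.03911813] brush bearing -105.73754391058938 res mm 2.9011780541967624
bar mid [0.47641831 0.04024531] len 0.09562542632144386 bearing -103.94133104255621
goal 7.530865088664264 rot 113.26840899925364
[1.79995291e+02 6.20293459e-04 1.53831089e+02] [0.24257662 0.4936504  0.24832783]
-15.73754391058938 [[-40.0, 11.0, 39.0, 100.0, -8.0, 71.0, -105.0], [-39.0, 11.0, 37.0, 100.0, -7.0, 71.0, -75.0], [-38.0, 11.0, 37.0, 100.0, -7.0, 71.0, -45.0], [-38.0, 11.0, 37.0, 100.0, -7.0, 71.0, -15.0], [-36.0, 11.0, 34.0, 100.0, -7.0, 71.0, 7.0]]
-195.73754391058938 [[-30.0, 10.0, 27.0, 100.0, -5.0, 71.0, 73.0], [-27.0, 10.0, 24.0, 100.0, -4.0, 71.0, 102.0], [-25.0, 10.0, 22.0, 100.0, -4.0, 71.0, 132.0], [-23.0, 10.0, 18.0, 100.0, -3.0, 71.0, 161.0], [-59.0, 17.0, 65.0, 101.0, -16.0, 73.0, -163.0]]
164.26245608941062 [[-30.0, 10.0, 27.0, 100.0, -5.0, 71.0, 73.0], [-27.0, 10.0, 24.0, 100.0, -4.0, 71.0, 102.0], [-25.0, 10.0, 22.0, 100.0, -4.0, 71.0, 132.0], [-23.0, 10.0, 18.0, 100.0, -3.0, 71.0, 161.0], [-59.0, 17.0, 65.0, 101.0, -16.0, 73.0, -163.0]]
```

Run:
```python
from h import *
robot.line_to([.243,.494,.36],velocity=.2)
robot.move_to([.4764,.0400,.36],[180,0,-15])
print(robot.current_time_s(),robot.current_joint_positions(),robot.current_tool_pos())
im=save('wrist','w1.png'); c=vision.calibration('wrist'); print(c)
cv2.imwrite('pics/w1b.png',cv2.convertScaleAbs(cv2.resize(im[:,:,::-1],(800,600)),alpha=1.5))
```

```text
3.4583 [ -38.72109874    7.72096474   36.76849808   85.3508111    -4.63402486
   88.49868659 -106.92226117] [0.47628221 0.04131133 0.35960361]
{'mtx': array([[297.31863964,   0.        , 254.08642496],
       [  0.        , 297.31863964, 186.56050054],
       [  0.        ,   0.        ,   1.        ]]), 'T_tool_cam': array([[-4.99801092e-05,  9.66217851e-01,  2.57726721e-01,
         6.45513146e-02],
       [ 9.99999919e-01, -5.43992216e-05,  3.97869510e-04,
        -4.47478221e-05],
       [ 3.98448756e-04,  2.57726720e-01, -9.66217770e-01,
        -1.26264452e-01],
       [ 0.00000000e+00,  0.00000000e+00,  0.00000000e+00,
         1.00000000e+00]])}
```

View pics/w1b.png

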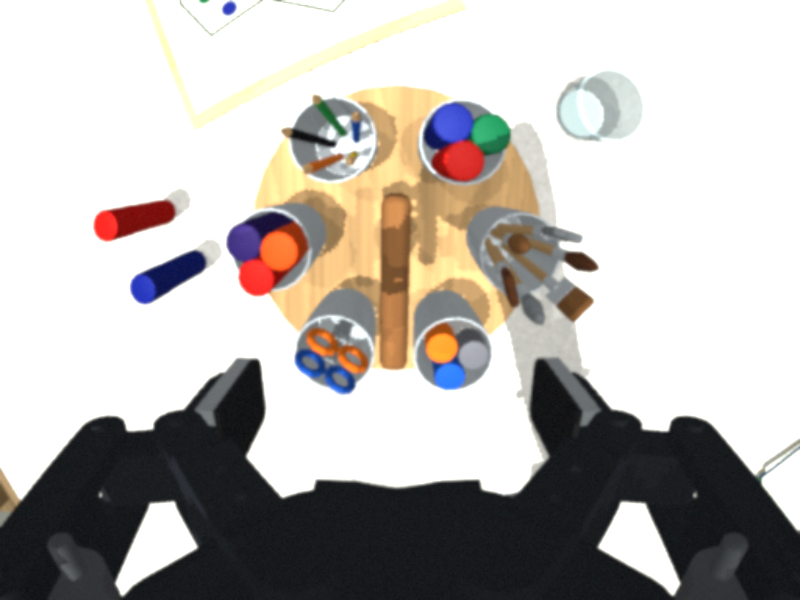

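The wrist view confirms the brushes at (540,255) on the right and the scissors at (335,355). The bar runs from (397,195) to (394,368), centred between the open fingers and parallel to the pads.

```bash
cat >> h.py <<'E'
from scipy.spatial.transform import Rotation as Rot
def wrist_z(u,v,z,pos,rpy):
    c=vision.calibration('wrist');K=c['mtx'];T=np.array(c['T_tool_cam'])
    dx,dy=u-K[0,2],v-K[1,2];r=np.hypot(dx,dy);th=r/K[0,0]
    d=np.array([dx/r*np.sin(th),-dy/r*np.sin(th),-np.cos(th)])
    R=Rot.from_euler('xyz',rpy,degrees=True).as_matrix()
    o=R@T[:3,3]+pos;d=R@T[:3,:3]@d
    return (o+d*(z-o[2])/d[2])[:2]
E
python3 - <<'E'
from h import *
pos,rpy=np.array(robot.current_tool_pos()),robot.current_eef_rot(); s=.64
a,b=[wrist_z(u*s,v*s,.244,pos,rpy) for u,v in((397,195),(394,368))]
print(a,b,(a+b)/2,np.linalg.norm(a-b),np.degrees(np.arctan2(*(a-b)[::-1]))-90)
n1,n2=[wrist_z(u*s,v*s,.004,pos,rpy) for u,v in((198,125),(466,8))]
print('board near corners',n1,n2,(n1+n2)/2)
c=(a+b)/2; c=.5*c+.5*np.array([.4764,.040])
print('use',c)
print(robot.line_to([*c,.230],[180,0,-15],velocity=.08,f_stop=10), robot.current_tool_pos())
fingers.gripper_to(0.0,60)
print(robot.current_finger_gap(),robot.current_gripper_force(),robot.current_contact_force(),robot.current_torque(),robot.current_tool_pos(),robot.current_eef_rot(),robot.current_time_s())
E
```

```text
[0.52631188 0.02830188] [0.43318848 0.05474206] [0.47975018 0.04152197] 0.09680419282925092 -105.8506397574723
board near corners [0.65039306 0.21894979] [ 0.69210738 -0.09005703] [0.67125022 0.06444638]
use [0.47807509 0.04076099]
False [0.47842605 0.04079718 0.23045245]
0.1773628826837911 59.63133215904236 [0.6754157  3.54922807 2.53267982] [ 0.61258007 -0.11026748  0.0026751 ] [0.4785343  0.04241567 0.23031008] [-1.79873745e+02 -3.37615877e-02 -1.49060714e+01] 5.925
```

Run:
```python
from h import *
for i,y in enumerate(np.linspace(-15,97.2,17)[1:]):
    robot.move_to([.4785,.0415,.230],[180,0,y])
    f=np.array(robot.current_contact_force()); 
    if i%4==3: print(round(y),f.round(1),robot.current_eef_rot()[2].round(1),round(robot.current_gripper_force()))
    if np.linalg.norm(f[:2])>30: print('stop',f);break
robot.pause(.5)
print(robot.current_tool_pos(),robot.current_eef_rot(),robot.current_finger_gap(),robot.current_time_s())
im=save('top','t2.png'); c=im[100:290,180:340,::-1]
cv2.imwrite('pics/t2b.png',cv2.convertScaleAbs(cv2.resize(c,None,fx=3.1,fy=3.1,interpolation=3),alpha=1.8))
im=save('wrist','w2.png');cv2.imwrite('pics/w2b.png',cv2.convertScaleAbs(cv2.resize(im[:,:,::-1],(800,600)),alpha=1.2))
```

```text
13 [-2.1  4.7  6. ] 12.7 60
41 [-2.4  4.7  5.3] 40.6 60
69 [-0.8  4.3  5.9] 68.6 60
97 [2.8 1.2 5.1] 96.8 60
[0.47934001 0.04130453 0.23026185] [1.79887179e+02 2.36305110e-02 9.70961568e+01] 0.17543221606490614 10.425
```

View pics/t2b.png

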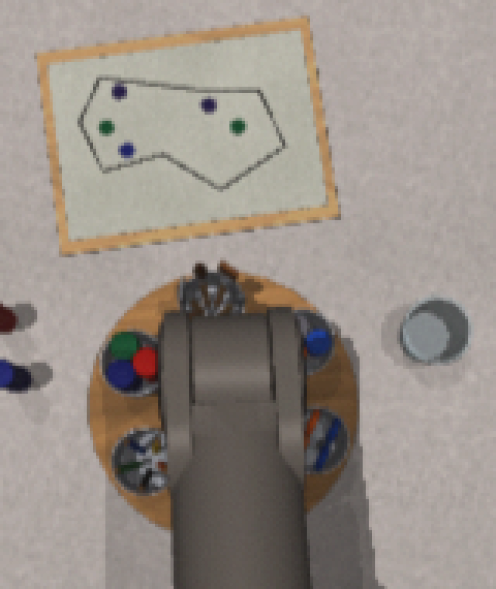

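View pics/w2b.png

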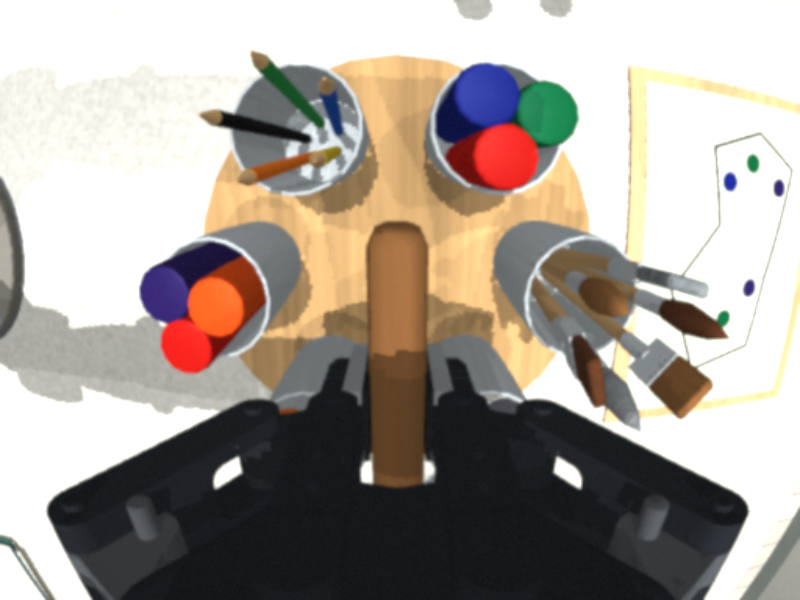

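The top view shows the brush pot mouth at crop (212,293), facing the board, with the jar and sticks still in place. In the wrist view the bar is squarely in the fingers. I'll check the pot bearing in numbers before handing in.

Run:
```python
from h import *
pos,rpy=np.array(robot.current_tool_pos()),robot.current_eef_rot(); c=pos[:2];near=np.array([.6705,.0646])
B=lambda p:np.degrees(np.arctan2(*(p-c)[::-1]))
t=at_z('top',212/3.1+180,293/3.1+100,.13)[:2]
w=wrist_z(578*.64,292*.64,.13,pos,rpy)
b=np.array([wrist_z(u*.64,v*.64,.004,pos,rpy) for u,v in((632,68),(606,420))])
print('goal',B(near),'top pot',t,B(t),'wrist pot',w,B(w),'board near wrist',b,B(b.mean(0)),'tool',rpy[2]-90)
print(robot.current_dq(),robot.current_gripper_force())
```

```text
goal 6.93961018506751 top pot [0.58615737 0.05227202] 5.847141284818717 wrist pot [0.57420516 0.05776069] 9.824580703833067 board near wrist [[ 0.65050817  0.22442757]
 [ 0.69471631 -0.08773466]] 7.956655570040391 tool 7.099445812139393
[-0.01923103 -0.03845437  0.03663721  0.02176498 -0.03485421  0.07110412
 -0.0231932 ] 60.149409770965576
```

The pot bearing estimates (5.8° and 9.8°) fall on either side of the goal of about 7°, and the tool reads 7.1°. That is within tolerance.

```bash
python3 -c "
from h import *
print(workorder.close_job())"
```

```text
the job is handed in; nothing more can be done
None
```

I turned the caddy until the brush pot faced the middle of the drawing board, to within about 3° by the cameras (8° allowed), and handed the job in with the fingers still gripping the handle at 60 N; the jar and both sticks looked undisturbed, and no verdict came back.

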